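Make up two change-over kits for the vacuum pick-and-place machine

ROBOT

A 6-joint arm with a two-finger parallel gripper is mounted at the origin on the work surface. World frame = base frame: x ahead of the robot, y to its left, z up, the work surface at z = 0. Lengths are in m, angles in rad, forces in N, time in s.
With the tool pointing down it reaches from about 0.25 to 0.725 m from the base axis. Payload 4 kg.
Tool frame: the origin (TCP) lies midway between the tips of the shut fingers; the grasp point (between the pads) lies bot.pinch_z behind it (bot.pinch_z is the distance from the TCP to the grasp point, in m); z points along the fingers, y is the direction in which the jaws open and shut (so a half turn about z gives the same grasp; the last joint's range is limited). The gripper opens to 85 mm and grips with 20 to 120 N. Pads are 22 mm wide; open, the fingers measure 114 mm over their backs; the gripper's body (76 mm by 85 mm) begins 54 mm behind the grasp point. The pads swing forward as they close: fully open they stand 13 mm farther back than shut.
Start: joints at [1.233, 0.241, 0.005, 1.335, 0, 1.571], TCP at [0.166, 0.472, 0.231] pointing down, gripper open.
Joint ranges: [-2.72, 2.72], [-1.05, 1.87], [-1.09, 1.28], [-1.99, 2.15], [-1.42, 1.44], [-3.14, 3.14]. Speed limits (rad/s): [2.79, 2.79, 3.14, 3.14, 3.14, 3.14].

INTERFACE

Orientations are given as a unit quaternion [x, y, z, w].
In Python, from workcell import bot gives the robot as it stands. The module is installed in compiled form; this text tells all that it offers.
- The arm moves only by the tool move_arm, never from a script. Its argument "series" is a list that holds one entry, the list of rows, each a list of 7 numbers: the shift along the world's x, y, z in cm, then the turn, a rotation vector about the world's x, y, z in degrees, then the opening, from 0 (shut) to 1 (fully open). A call has exactly 5 rows; each row shifts and turns the pose as measured when the row begins; what a row does not reach is not made up. A row lasts 1/10 s, in which the tool goes at most 50 mm and 8.59 degrees, less where a joint would pass 70% of its speed; a pose out of reach is approached as far as the arm can. A call with a gripper value outside its range is refused whole. The fingers move at their own pace and stop on an object; the grip force is fixed at half the most. Time passes only in rows, so rows that do not move let the fingers close, or fill a call up. It gives the time, the measured TCP pose, the force and the opening at its end, in the units of the state.
- bot.get_obs(): the state, without advancing time (a new reading comes with each control period).
- bot.camera(name): name is "side" or "top"; returns (picture, depth): 400x640x3 uint8, red, green, blue; 400x640 float32, m along the optical axis (not along the pixel's ray), 0 where there is no reading.
- bot.camera_info(name): a dict with "vfov" (degrees; the focal length in pixels is half the picture's height over the tangent of half this angle, whatever the lens; pixels are square), "cx", "cy" (the principal point, pixels), "cam_to_world" (4x4, takes a point from camera to world coordinates). Camera axes: x right, y down, z forward; pixel columns grow to the right and rows downward; lengths in m; the calibration is good to about 2 mm. A picture is of the moment at which its call begins. camera_info takes no time and is no camera call.
- bot.job_done(): hands the job in, once; it reports no verdict.
Trained networks look in the newest picture that a camera, given by its name, has taken for a name from the list of things; names that differ only in an ending like _2 or _b are one class to them, and where a whole thing is asked for, a point or a joint stands for the part that bears it (a point fixed in the world has none). Each returns a list of dicts, best first, with "confidence" (0 to 1); they miss things now and then, are a little off and sometimes report something else, mostly with a low value. They report only what shows in the picture. A call takes as long as a camera call. They do not tell look-alikes from the thing itself.
- bot.find_in(camera, target): "at" ([x, y, z] in m, in world coordinates, good to about 4 mm: the middle of the surface that is visible of it).
The state is a dict: "clock": time; "joint_pos": joint angles; "joint_vel": joint speeds; "tau": joint torques, N m; "eef_pos": TCP position; "tool_rot": TCP orientation; "ft_force": force on the tool from outside, world axes, zero at the start; "ft_torque": the same for the moment, N m; "grip_width": finger opening in m.
Only numpy, scipy, OpenCV 4.12 (cv2) and the standard library are available. Lean on these libraries where they do the work, as an engineer would, in place of code of your own. Each camera call takes 0.05 s, during which the arm holds its last target.

TASK

Make up the two change-over kits from the stock on the table. The tray with the blue tab gets the orange suction cup and the brass bushing, each in a square compartment of its own (either one), and the guide rail lying in the long compartment; the tray with the yellow tab gets the black suction cup and the green block, again one to a compartment (either one). Everything ends standing or lying flat on the tray floor the same way up as it was, and the white suction cup and the red bushing are left standing where they are.

Things in the scene. Friction and masses are not known exactly. Their poses are not given: they have to be found in the camera images.
- tray_blue: White kit tray, fixed, 164 (its x) by 138 (y) mm, BLUE tab (16 wide, 10 high) outside its -x end. Floor 4 thick; walls and dividers 4 thick, tops 12 above the table. Origin: centre of the underside (tab left out), z up. Two square compartments 76 x 76 inside, centres (-40, 27) and (40, 27) mm in tray x, y; one long one 156 (x) by 50 (y), centre (0, -40).
- tray_yellow: White kit tray, fixed, 164 (its x) by 84 (y) mm, YELLOW tab (16 wide, 10 high) outside its -x end. Floor 4 thick; walls and divider 4 thick, tops 12 above the table. Origin: centre of the underside (tab left out), z up. Two square compartments 76 x 76 inside, centres (-40, 0) and (40, 0) mm in tray x, y.
- cup_orange: Orange suction cup standing on the steel table: a round orange bell, 44 mm across and 16 mm high, with an upright aluminium stem on it, 18 mm in diameter, from 16 to 50 mm above the bell's underside. Origin: centre of its underside, z up along the stem. About 60 g.
- cup_black: Black suction cup standing on the steel table: a round black rubber bell, 44 mm across and 16 mm high, with an upright aluminium stem on it, 18 mm in diameter, from 16 to 50 mm above the bell's underside. Origin: centre of its underside, z up along the stem. About 60 g.
- cup_white: White suction cup standing on the steel table: a round white bell, 44 mm across and 16 mm high, with an upright aluminium stem on it, 18 mm in diameter, from 16 to 50 mm above the bell's underside. Origin: centre of its underside, z up along the stem. Not part of any kit: it stays where it stands.
- bush_brass: Brass (yellow metal) flanged bushing standing on its flange: flange 42 mm across and 5 mm thick, above it a tube 28 mm in outer diameter (18 mm bore) up to 34 mm. Origin: centre of its underside, z up. About 80 g.
- bush_red: Red plastic flanged bushing standing on its flange: flange 42 mm across and 5 mm thick, above it a tube 28 mm in outer diameter (18 mm bore) up to 34 mm. Origin: centre of its underside, z up. Not part of any kit: it stays where it stands.
- block_green: Green manifold block lying flat, 44 mm long (its x), 26 mm wide (its y), 30 mm high, two brass-rimmed ports on top. Origin: centre of its underside, z up. About 80 g.
- rail: Piece of steel guide rail lying flat: 120 mm long (its x), 20 mm wide (its y), 22 mm high, four dark screw holes in its top face, and a 2 mm deep groove along each side between 10 and 13 mm up. Origin: centre of its underside, z up. About 250 g.
There are look-alikes about, which are no part of the job. There is more than one size of the rail; the job needs the largest.

How it is judged:
By the outcome, as a careful person would: the job done as asked, in the order asked, and still so for the second after the job is handed in, with the robot touching nothing.
It also fails if it takes over 112 s, if anything falls off the work surface, if the arm or the gripper's body presses on something with over 40 N, if the wrist force passes 120 N, or if a joint passes its speed limit or range.

## Working session

There is one attempt and no reset: what is moved stays moved. The work goes in short steps, Python scripts to look and compute and a tool call to move; the robot and the scene stay as the last step left them, time stands still between calls to the robot, and variables do not carry over. Pictures are saved under pics/ and viewed, and the job is handed in when it is done.

Besides the shell and the picture viewer there is one more tool, called after ">>>" in YAML: its name, and indented under it one key for each argument. move_arm: Moves the arm, as the interface text tells. Its arguments: {"type":"object","properties":{"series":{"type":"array","items":{"type":"array","items":{"type":"array","items":{"type":"number"}}}}},"required":["series"]}

```bash
mkdir -p pics; ls; python3 - <<'E'
from workcell import bot
import cv2,numpy as np
print(bot.pinch_z); print(bot.get_obs())
for n in ["top","side"]:
    p,d=bot.camera(n); print(n,bot.camera_info(n)); cv2.imwrite(f"pics/{n}0.png",p[:,:,::-1]); np.savez(f"{n}0.npz",p=p,d=d)
E
```

```text
pics
0.0187
{'clock': 0.0, 'joint_pos': array([ 1.23300305e+00,  2.41424715e-01,  3.69450395e-03,  1.33518107e+00,
       -1.87226002e-05,  1.57077395e+00]), 'joint_vel': array([ 0.00260589, -0.00030162,  0.00041504,  0.00029065, -0.00022001,
       -0.00131349]), 'tau': array([ 1.79400405e-05, -3.72318399e+01,  2.52406847e+01,  1.72386761e-02,
        1.65464928e-05, -1.58124404e-06]), 'eef_pos': array([0.16549639, 0.47113895, 0.23039575]), 'tool_rot': array([ 1.68083657e-01,  9.85772167e-01, -1.04400353e-03, -1.68540283e-04]), 'ft_force': array([-0.16734736,  0.57251348,  0.30132112]), 'ft_torque': array([ 0.0264493 , -0.02518759, -0.03283891]), 'grip_width': 0.08530541907994774}
top {'vfov': 55.71882724828224, 'cx': 322.14481171041905, 'cy': 197.3088569218104, 'cam_to_world': array([[-1.97170311e-02, -9.95624322e-01,  9.13424784e-02,
         4.98298027e-01],
       [-9.99805521e-01,  1.96709168e-02, -1.40518846e-03,
        -7.20998190e-03],
       [-3.97750483e-04, -9.13524204e-02, -9.95818546e-01,
         9.33006809e-01],
       [ 0.00000000e+00,  0.00000000e+00,  0.00000000e+00,
         1.00000000e+00]])}
side {'vfov': 51.04688794929666, 'cx': 318.1589793696753, 'cy': 202.1098742559055, 'cam_to_world': array([[ 0.97611688, -0.10683722,  0.18916036,  0.41158406],
       [-0.21687983, -0.52976   ,  0.81994969, -0.72731331],
       [ 0.01260844, -0.8413918 , -0.54027851,  0.50446982],
       [ 0.        ,  0.        ,  0.        ,  1.        ]])}
```

View pics/top0.png

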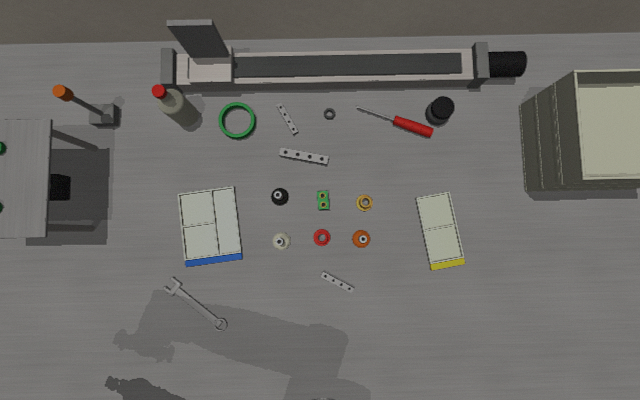

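View pics/side0.png

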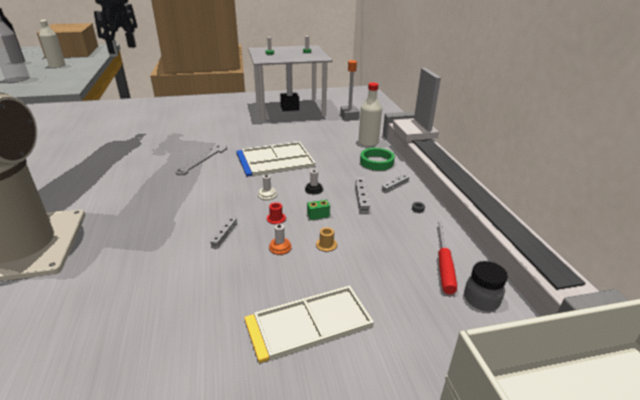

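```bash
cat > h.py <<'E'
import numpy as np,cv2
from workcell import bot
def cloud(n,d):
    i=bot.camera_info(n); f=200/np.tan(np.radians(i['vfov']/2))
    v,u=np.mgrid[0:400,0:640]
    c=np.stack([(u-i['cx'])/f*d,(v-i['cy'])/f*d,d],-1); T=i['cam_to_world']
    w=c@T[:3,:3].T+T[:3,3]; w[d==0]=np.nan; return w
def proj(n,p):
    i=bot.camera_info(n); f=200/np.tan(np.radians(i['vfov']/2)); T=i['cam_to_world']
    c=(np.asarray(p)-T[:3,3])@T[:3,:3]; return c[...,0]/c[...,2]*f+i['cx'],c[...,1]/c[...,2]*f+i['cy']
E
python3 - <<'E'
from h import *
z=np.load('top0.npz'); p,d=z['p'],z['d']; w=cloud('top',d)
c=cv2.resize(p[90:300,170:480],None,fx=2.55,fy=2.55,interpolation=cv2.INTER_CUBIC)
cv2.imwrite('pics/c1.png',c[:,:,::-1])
print('table z',[np.round(w[r,q],4).tolist() for r,q in [(260,300),(340,400),(180,240),(180,400),(100,400)]])
m=(w[...,2]>0.005)&(w[...,2]<0.08)
m[:88]=0; m[305:]=0; m[:,:170]=0; m[:,475:]=0
n,l,s,ce=cv2.connectedComponentsWithStats(m.astype(np.uint8))
for k in range(1,n):
    if s[k,4]<15: continue
    q=w[l==k]; top=q[:,2].max(); 
    r=cv2.minAreaRect((q[:,:2]*1000).astype(np.float32))
    print(k,np.round(ce[k]),s[k,4],'ztop',round(np.percentile(q[:,2],97),4),'rect',np.round(r[0],1),np.round(r[1],1),round(r[2],1),'col',p[l==k].mean(0).astype(int))
E
```

```text
table z [[0.4314, 0.0485, 0.0], [0.237, -0.1883, -0.0011], [0.6312, 0.195, -0.0007], [0.6232, -0.2028, 0.0006], [0.8281, -0.211, -0.001]]
1 [243.  89.] 438 ztop 0.029 rect [859.4 129.6] [  7.8 452.9] 0.7 col [59 57 56]
6 [440. 111.] 626 ztop 0.0618 rect [ 786.8 -298.1] [55.8 55.2] 83.1 col [34 34 34]
7 [187. 116.] 347 ztop 0.0781 rect [786.8 315.8] [26.1 58.5] 48.2 col [63 63 57]
8 [237. 120.] 516 ztop 0.0261 rect [778.8 198.6] [89.2 87.4] 44.0 col [40 94 52]
9 [287. 119.] 202 ztop 0.0178 rect [781.5  74.8] [84.2 14.2] 28.7 col [121 120 118]
10 [406. 124.] 518 ztop 0.0265 rect [ 774.4 -190.8] [199.3  25.8] 67.7 col [127  46  43]
11 [329. 113.] 73 ztop 0.0146 rect [793.5 -30.1] [25.5 25.5] 23.7 col [57 58 57]
16 [304. 156.] 453 ztop 0.0249 rect [685.7  34.9] [120.   20.5] 78.3 col [120 119 118]
20 [211. 235.] 1201 ztop 0.0139 rect [518.6 266.9] [180.  138.7] 6.8 col [104 117 131]
21 [280. 196.] 213 ztop 0.0514 rect [587.3  95.1] [39.3 37. ] 89.6 col [51 51 50]
23 [323. 200.] 202 ztop 0.0322 rect [575.1  -9.9] [43.9 25.8] 4.9 col [ 75 118  68]
24 [442. 238.] 808 ztop 0.0138 rect [ 496.6 -294.2] [180.2  85.1] 9.5 col [147 146 109]
38 [365. 202.] 106 ztop 0.0357 rect [ 569.7 -113.4] [34.7 34.6] 89.2 col [129 105  53]
200 [322. 237.] 95 ztop 0.0354 rect [485.4  -6.8] [35.  31.9] 23.0 col [142  39  35]
201 [361. 239.] 221 ztop 0.051 rect [ 479.5 -101.1] [39.1 38.8] 88.9 col [134  83  49]
212 [281. 241.] 210 ztop 0.0513 rect [478.5  94.2] [40.2 38.5] 50.4 col [131 130 119]
339 [337. 282.] 226 ztop 0.0183 rect [378.6 -40.4] [84.1 14.4] 61.3 col [126 125 124]
341 [181. 292.] 231 ztop 0.0102 rect [356.2 330.3] [94.1 35.7] 53.2 col [117 116 115]
```

View pics/c1.png

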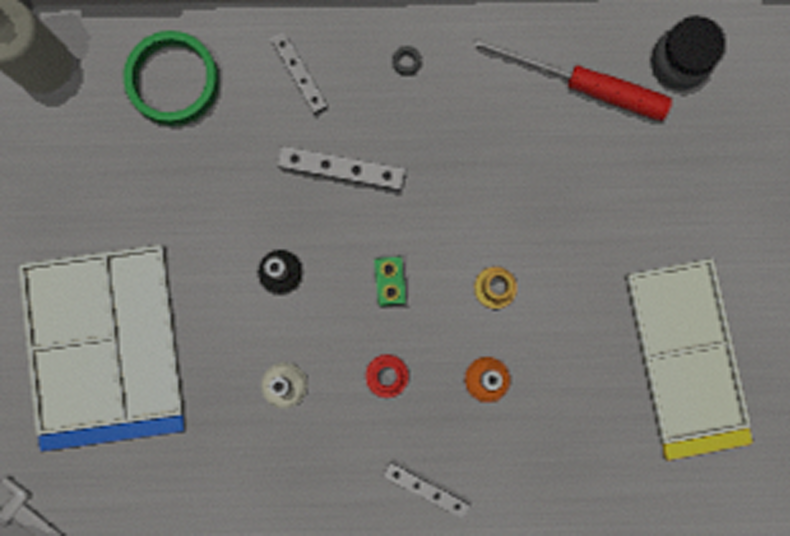

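```bash
python3 - <<'E'
from h import *
from scipy.optimize import least_squares
z=np.load('top0.npz'); w=cloud('top',z['d'])
zs=np.load('side0.npz'); ws=cloud('side',zs['d'])
def box(W,c,r,lo,hi): 
    return W[(np.hypot(W[...,0]-c[0],W[...,1]-c[1])<r)&(W[...,2]>lo)&(W[...,2]<hi)]
for n,c,lo,hi in [('orange',(.4795,-.101),.045,.06),('brass',(.570,-.113),.029,.045),('black',(.587,.095),.045,.06),('white',(.4785,.094),.045,.06),('red',(.485,-.007),.029,.045),('block',(.575,-.010),.025,.04),('rail',(.686,.035),.017,.04)]:
    r=.07 if n=='rail' else .03
    for m,W in (('top',w),('side',ws)):
        q=box(W,c,r,lo,hi)
        if len(q)>4:
            R=cv2.minAreaRect((q[:,:2]*1000).astype(np.float32)); print(n,m,len(q),'mean',np.round(q.mean(0)*1000,1),'rect',np.round(R[0],1),np.round(R[1],1),round(R[2],1))
E
```

```text
orange top 45 mean [ 480.3 -101.4   49.5] rect [ 480.3 -101.4] [14.2 13.9] 89.3
orange side 52 mean [ 482.6 -103.7   47.9] rect [ 482.4 -102.4] [16.7 17.8] 46.4
brass top 63 mean [ 568.2 -111.7   33.2] rect [ 568.9 -111.7] [26.5 26.6] 89.5
brass side 80 mean [ 570.2 -114.4   31.2] rect [ 571.  -114.2] [26.2 26.3] 77.8
black top 46 mean [588.   95.7  49.6] rect [588.  96.] [16.9 15.6] 64.1
black side 26 mean [590.1  93.2  47.7] rect [590.2  93.6] [17.2 13.7] 77.6
white top 46 mean [478.7  92.9  49.7] rect [478.8  93.2] [14.9 16.5] 44.8
white side 31 mean [481.4  90.9  47.5] rect [481.7  91.5] [16.1 15.5] 83.2
red top 60 mean [485.8  -5.2  33. ] rect [485.9  -5.3] [26.4 25.3] 62.6
red side 65 mean [488.   -7.2  31.1] rect [487.5  -7.2] [25.6 26.9] 62.8
block top 196 mean [575.5  -9.7  29.4] rect [575.3  -9.9] [43.6 25.8] 4.6
block side 167 mean [576.9 -13.   27.6] rect [577.5 -11.8] [44.5 28.1] 2.0
rail top 410 mean [685.9  35.1  21.5] rect [710.8  29.4] [119.7  72.2] 77.7
rail side 262 mean [687.4  30.3  19.5] rect [688.4  34.6] [123.   19.9] 78.0
```

>>> move_arm:
  series:
    - [[3,-5,0,0,0,8.5,0.55],[3,-5,0,0,0,8.5,0.55],[3,-5,0,0,0,8.5,0.55],[3,-5,0,0,0,0.8,0.55],[3,-5,0,0,0,0,0.55]]

```text
clock: 0.6
eef_pos: [0.2874, 0.2663, 0.228]
tool_rot: [-0.049, 0.999, -0.002, -0.001]
ft_force: [1.2, 0.5, 0.8]
grip_width: 0.0474
```

>>> move_arm:
  series:
    - [[2.4,-4.6,-1,0,0,1.4,0.55],[2.4,-4.6,-1,0,0,0,0.55],[2.4,-4.6,-1,0,0,0,0.55],[2.4,-4.6,-1,0,0,0,0.55],[2.4,-4.6,-1,0,0,0,0.55]]

```text
clock: 1.1
eef_pos: [0.3999, 0.0477, 0.1816]
tool_rot: [-0.063, 0.998, -0.001, 0.001]
ft_force: [0.2, -0.0, 0.2]
grip_width: 0.0473
```

>>> move_arm:
  series:
    - [[2.2,-4.2,-2,0,0,0,0.55],[2.2,-4.2,-2,0,0,0,0.55],[2.2,-4.2,-2,0,0,0,0.55],[1.3,-2,-2,0,0,0,0.55],[0,0,0,0,0,0,0.55]]

```text
clock: 1.6
eef_pos: [0.4771, -0.1013, 0.1007]
tool_rot: [-0.058, 0.998, -0.001, 0.001]
ft_force: [-1.0, 0.2, -0.4]
grip_width: 0.0471
```

>>> move_arm:
  series:
    - [[0.4,0,-3,0,0,0,0.55],[0,0,-3,0,0,0,0.55],[0,0,-1.8,0,0,0,0.55],[0,0,-0.2,0,0,0,0.55],[0,0,0,0,0,0,0.55]]

```text
clock: 2.1
eef_pos: [0.4799, -0.0993, 0.0198]
tool_rot: [-0.058, 0.998, -0.0, 0.0]
ft_force: [0.3, -0.3, 0.4]
grip_width: 0.0468
```

```bash
cat > snap.py <<'E'
import sys
from h import *
n,cam,u0,v0,u1,v1=sys.argv[1],sys.argv[2],*map(int,sys.argv[3:7])
p,d=bot.camera(cam); np.savez(f'{n}.npz',p=p,d=d)
s=min(780/(u1-u0),580/(v1-v0))
cv2.imwrite(f'pics/{n}.png',cv2.resize(p[v0:v1,u0:u1],None,fx=s,fy=s,interpolation=cv2.INTER_CUBIC)[:,:,::-1]); print('scale',round(s,2),np.round(bot.get_obs()['eef_pos'],4),bot.get_obs()['clock'])
E
python3 snap.py s1 side 180 130 400 290
```

```text
scale 3.55 [ 0.48   -0.0993  0.0201] 2.15
```

View pics/s1.png

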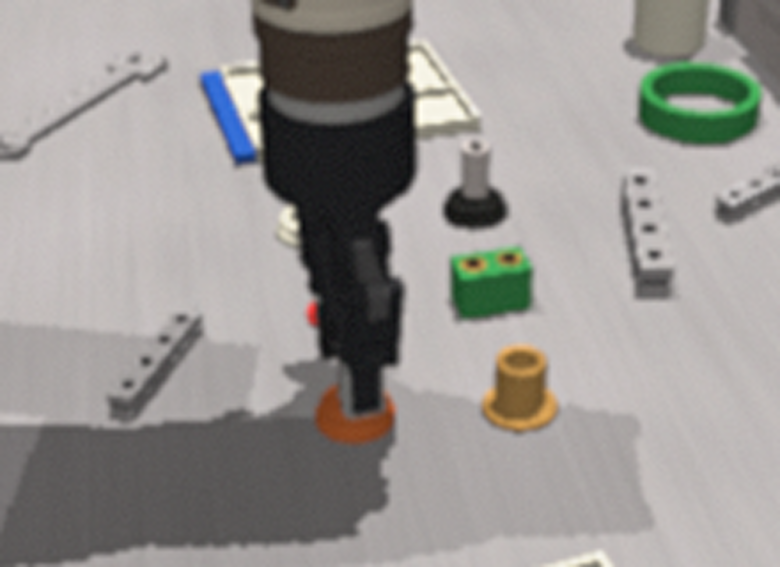

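>>> move_arm:
  series:
    - [[0.1,-0.2,0,0,0,0,0.55],[0,0,0,0,0,0,0],[0,0,0,0,0,0,0],[0,0,0,0,0,0,0],[0,0,0,0,0,0,0]]

```text
clock: 2.65
eef_pos: [0.4843, -0.1014, 0.0246]
tool_rot: [-0.059, 0.998, -0.001, 0.005]
ft_force: [0.1, 0.4, 0.4]
grip_width: 0.0162
```

```bash
python3 snap.py s2 side 240 190 360 270; python3 -c "
from h import *
print(bot.get_obs())"
```

```text
scale 6.5 [ 0.4842 -0.1014  0.0246] 2.7
{'clock': 2.7, 'joint_pos': array([-2.06444559e-01,  4.17740115e-01, -3.36264468e-01,  8.07368753e-01,
        1.55677983e-04, -3.23529882e-01]), 'joint_vel': array([ 0.00022773,  0.00636518, -0.00096497, -0.00274985, -0.0002813 ,
        0.00050213]), 'tau': array([ 1.28182708e-02, -3.97879350e+01,  1.93163341e+01, -3.47346975e-02,
        1.12837977e-03,  1.71472279e-04]), 'eef_pos': array([ 0.48423934, -0.10136514,  0.02459169]), 'tool_rot': array([-0.05850894,  0.99827576, -0.0011588 ,  0.00456741]), 'ft_force': array([ 0.13197208, -0.7340345 , -1.25465403]), 'ft_torque': array([ 0.04378912,  0.00483791, -0.01043672]), 'grip_width': 0.016094033229541768}
```

View pics/s2.png

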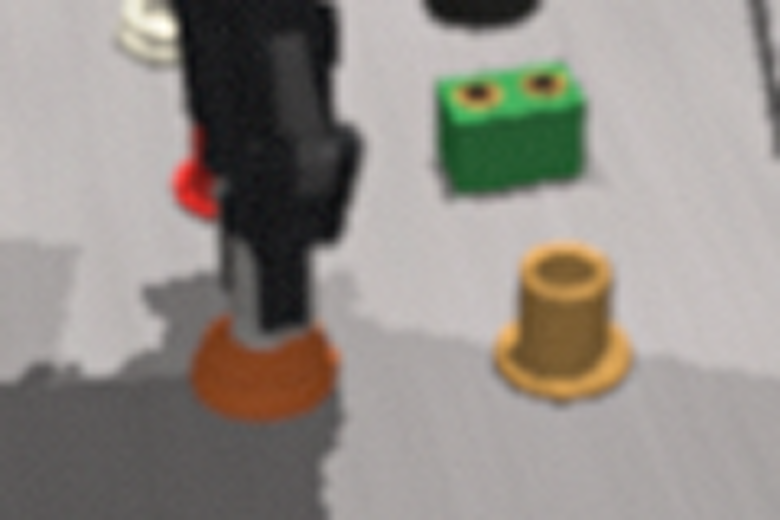

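>>> move_arm:
  series:
    - [[0,0,3,0,0,0,0],[0,0,4,0,0,0,0],[0,1,3,0,0,0,0],[0,3,0,0,0,0,0],[0,4.5,0,0,0,0,0]]

```text
clock: 3.2
eef_pos: [0.4828, -0.0182, 0.1274]
tool_rot: [-0.053, 0.999, -0.001, 0.003]
ft_force: [1.1, 0.8, -0.9]
grip_width: 0.0162
```

>>> move_arm:
  series:
    - [[0,5,0,0,0,0,0],[0,5,0,0,0,0,0],[0,5,0,0,0,0,0],[0,5,0,0,0,0,0],[0.2,5,0,0,0,0,0]]

```text
clock: 3.7
eef_pos: [0.4843, 0.2336, 0.1289]
tool_rot: [-0.05, 0.999, -0.001, 0.006]
ft_force: [0.3, -0.6, 0.5]
grip_width: 0.0159
```

>>> move_arm:
  series:
    - [[0.2,4,-1,0,0.6,0,0],[0,1.6,-2,0,0,0,0],[0,0,-2,0,0,0,0],[0,0,-1,0,0,0,0],[0,0,0,0,0,0,0]]

```text
clock: 4.2
eef_pos: [0.4853, 0.3006, 0.0668]
tool_rot: [-0.056, 0.998, 0.001, 0.001]
ft_force: [-0.3, 0.6, -0.2]
grip_width: 0.016
```

```bash
python3 snap.py s3 side 200 110 360 230;python3 snap.py t3 top 150 160 310 290
```

```text
scale 4.83 [0.4856 0.3005 0.0675] 4.25
scale 4.46 [0.4864 0.3006 0.0685] 4.3
```

View pics/s3.png

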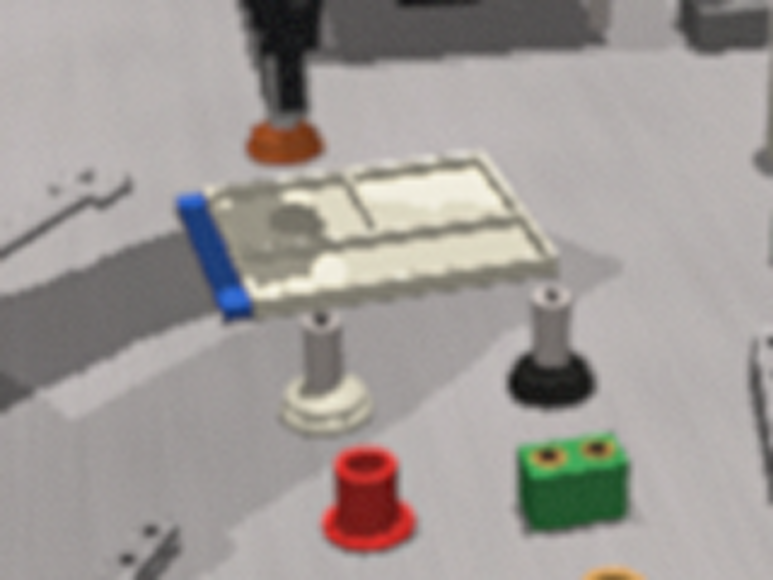

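View pics/t3.png

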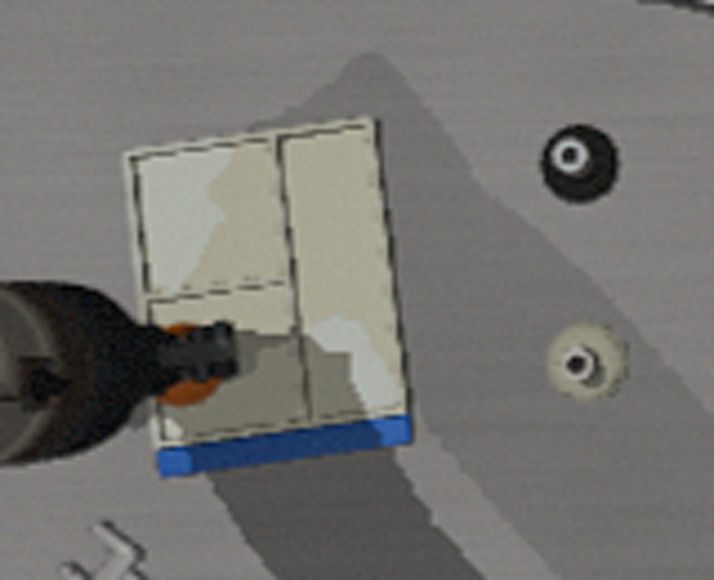

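>>> move_arm:
  series:
    - [[0.1,-1.1,-1,0,0,0,0],[0,0,-1.5,0,0,0,0],[0,0,-1.1,0,0,0,0],[0,0,0,0,0,0,0],[0,0,0,0,0,0,0]]

```text
clock: 4.8
eef_pos: [0.4908, 0.2855, 0.0344]
tool_rot: [-0.053, 0.999, 0.002, 0.006]
ft_force: [-0.1, -0.7, -0.7]
grip_width: 0.0162
```

>>> move_arm:
  series:
    - [[-0.4,0.3,-0.4,0,0.5,0,0],[-0.1,0,-0.2,0,0.1,0,0],[0,0,0,0,0,0,0],[0,0,0,0,0,0,0.35],[0,0,0,0,0,0,0.38]]

```text
clock: 5.3
eef_pos: [0.4866, 0.2894, 0.0299]
tool_rot: [-0.053, 0.999, 0.003, 0.002]
ft_force: [-0.8, 0.3, 0.7]
grip_width: 0.0323
```

>>> move_arm:
  series:
    - [[0,0,0.5,0,0,0,0.4],[0,0,2,0,0,0,0.4],[0,0,4,0,0,0,0.4],[0,-1,3,0,0,0,0.5],[0.5,-4,0,0,0,0,0.55]]

```text
clock: 5.8
eef_pos: [0.491, 0.242, 0.1289]
tool_rot: [-0.057, 0.998, 0.004, 0.002]
ft_force: [1.1, -0.2, 0.1]
grip_width: 0.0465
```

>>> move_arm:
  series:
    - [[1,-5,0,0,0,0,0.6],[1,-5,0,0,0,0,0.6],[1,-5,0,0,0,0,0.6],[1,-5,0,0,0,0,0.6],[1,-5,0,0,0,0,0.6]]

```text
clock: 6.3
eef_pos: [0.5424, -0.0056, 0.1353]
tool_rot: [-0.061, 0.998, 0.005, 0.008]
ft_force: [0.6, 0.3, -0.2]
grip_width: 0.0513
```

```bash
python3 snap.py s4 side 220 130 340 210;python3 snap.py t4 top 150 160 310 290
```

```text
scale 6.5 [ 0.544  -0.0134  0.1355] 6.35
scale 4.46 [ 0.5433 -0.0096  0.1353] 6.4
```

View pics/s4.png

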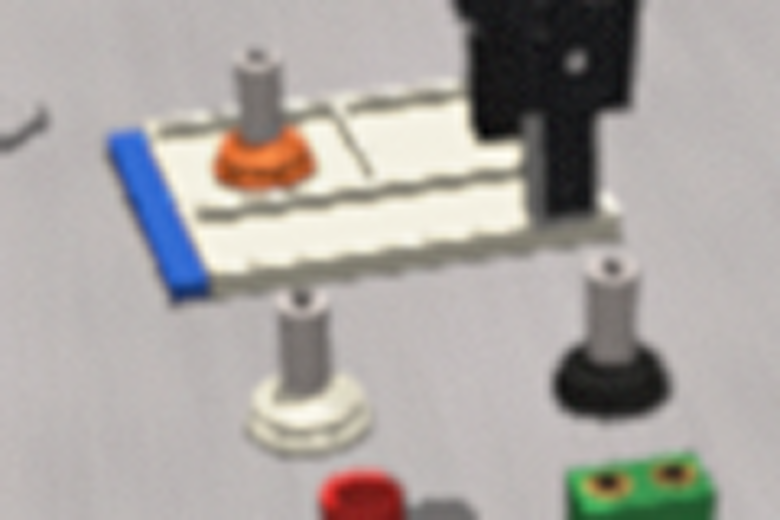

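View pics/t4.png

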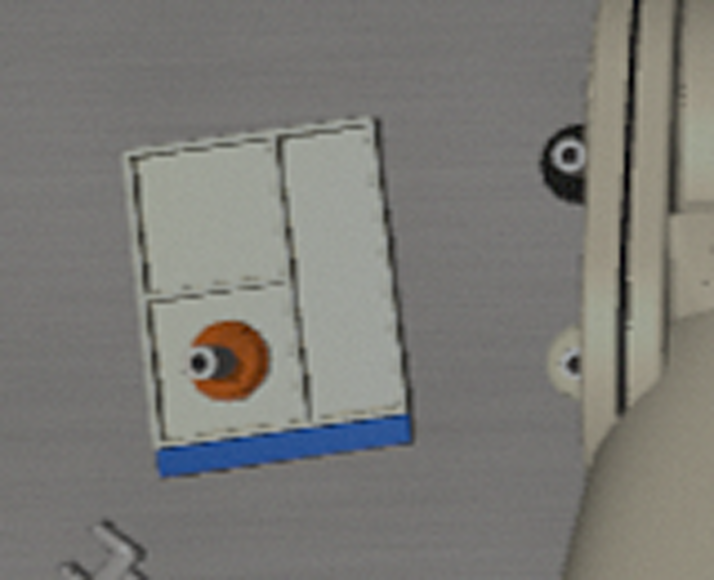

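>>> move_arm:
  series:
    - [[1.2,-4.5,-1,-0.6,0.8,0,0.6],[1.0,-4.5,-3,0,0,0,0.6],[0.4,-1.3,-3,0,0,0,0.6],[0,0,-1,0,0,0,0.6],[0,0,0,0,0,0,0.6]]

```text
clock: 6.9
eef_pos: [0.571, -0.1101, 0.0595]
tool_rot: [-0.056, 0.998, -0.001, 0.005]
ft_force: [-0.5, 0.7, -0.1]
grip_width: 0.0516
```

>>> move_arm:
  series:
    - [[-0.1,-0.3,-2,0,0.4,0,0.6],[0,0,-2,0,0,0,0.6],[0,0,-0.8,0,0,0,0.6],[-0.1,0,-0.1,0,0,0,0.6],[0,0,0,0,0,0,0.6]]

```text
clock: 7.4
eef_pos: [0.5722, -0.1067, 0.0162]
tool_rot: [-0.06, 0.998, -0.001, 0.005]
ft_force: [-1.3, -0.5, 0.4]
grip_width: 0.0513
```

>>> move_arm:
  series:
    - [[-0.3,-0.6,-0.4,0,0.4,0,0.6],[0,0,-0.1,0,0,0,0.6],[0,0,0,0,0,0,0],[0,0,0,0,0,0,0],[0,0,0,0,0,0,0]]

```text
clock: 7.9
eef_pos: [0.5715, -0.113, 0.015]
tool_rot: [-0.061, 0.998, -0.002, 0.005]
ft_force: [-1.0, -0.0, -0.8]
grip_width: 0.0261
```

```bash
python3 snap.py s5 side 240 170 400 290
```

```text
scale 4.83 [ 0.5714 -0.113   0.0149] 7.95
```

View pics/s5.png

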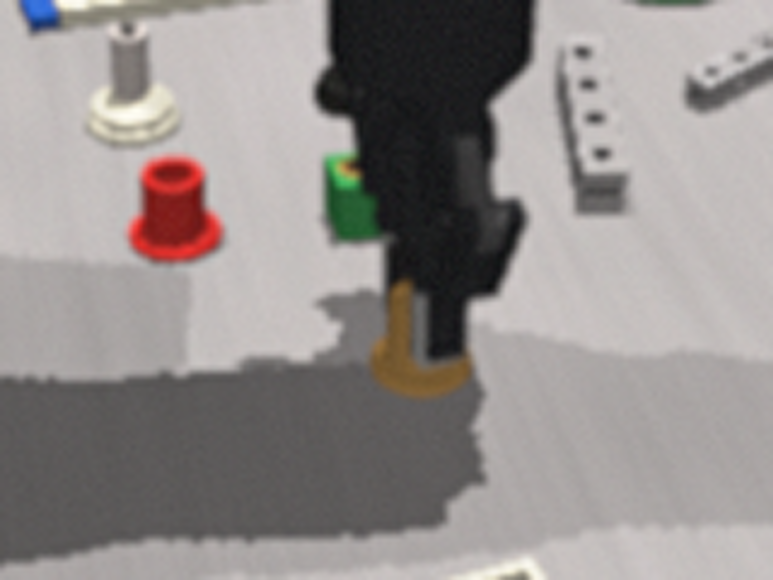

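>>> move_arm:
  series:
    - [[0,0,3,0,0.4,0,0],[0,0,4,0,0,0,0],[0,1,2.5,0,0,0,0],[0,3,0,0,0,0,0],[0,5,0,0,0,0,0]]

```text
clock: 8.45
eef_pos: [0.5693, -0.0266, 0.111]
tool_rot: [-0.055, 0.998, -0.002, -0.001]
ft_force: [0.6, 0.3, -2.0]
grip_width: 0.026
```

>>> move_arm:
  series:
    - [[0,5,0,0,0,0,0],[0,5,0,0,0,0,0],[0,5,0,0,0,0,0],[0,5,0,0,0,0,0],[0,5,0,0,0,0,0]]

```text
clock: 8.95
eef_pos: [0.5685, 0.2252, 0.1113]
tool_rot: [-0.052, 0.999, -0.002, -0.0]
ft_force: [1.7, -0.2, -2.0]
grip_width: 0.0257
```

>>> move_arm:
  series:
    - [[-0.1,4,-1,0,0,0,0],[-0.1,2,-2.5,0,0,0,0],[0,0.2,-2.5,0,0,0,0],[0,0,-1,0,0,0,0],[0,0,0,0,0,0,0]]

```text
clock: 9.45
eef_pos: [0.5645, 0.299, 0.0385]
tool_rot: [-0.058, 0.998, -0.001, 0.001]
ft_force: [0.6, -0.8, -1.1]
grip_width: 0.0259
```

Need z ≈ 0.020.

>>> move_arm:
  series:
    - [[0.1,0,-1.5,0,0,0,0],[0,0,-0.3,0,0,0,0],[0,0,-0.1,0,0,0,0],[0,0,0,0,0,0,0],[0,0,0,0,0,0,0]]

```text
clock: 9.95
eef_pos: [0.5683, 0.2964, 0.021]
tool_rot: [-0.056, 0.998, -0.0, 0.002]
ft_force: [-0.7, 1.3, -1.5]
grip_width: 0.0257
```

>>> move_arm:
  series:
    - [[-0.1,0.1,-0.2,0,0,0,0],[0,0,0,0,0,0,0.42],[0,0,0,0,0,0,0.42],[0,0,1,0,0,0,0.42],[0,0,4,0,0,0,0.42]]

```text
clock: 10.45
eef_pos: [0.5643, 0.2957, 0.0665]
tool_rot: [-0.055, 0.998, -0.002, -0.001]
ft_force: [-0.3, -0.2, -0.5]
grip_width: 0.0356
```

>>> move_arm:
  series:
    - [[0,0,3,0,0,0,0.42],[1,-2,1,0,0,8.5,0.5],[1.5,-3,0,0,0,8.5,0.5],[1.5,-3,0,0,0,8.5,0.5],[1.5,-3,0,0,0,8.5,0.5]]

```text
clock: 10.95
eef_pos: [0.6239, 0.1909, 0.122]
tool_rot: [-0.351, 0.936, 0.002, 0.008]
ft_force: [0.7, -0.3, -0.0]
grip_width: 0.043
```

```bash
python3 snap.py t6 top 150 160 310 290
```

```text
scale 4.46 [0.6267 0.1851 0.1222] 11.0
```

View pics/t6.png

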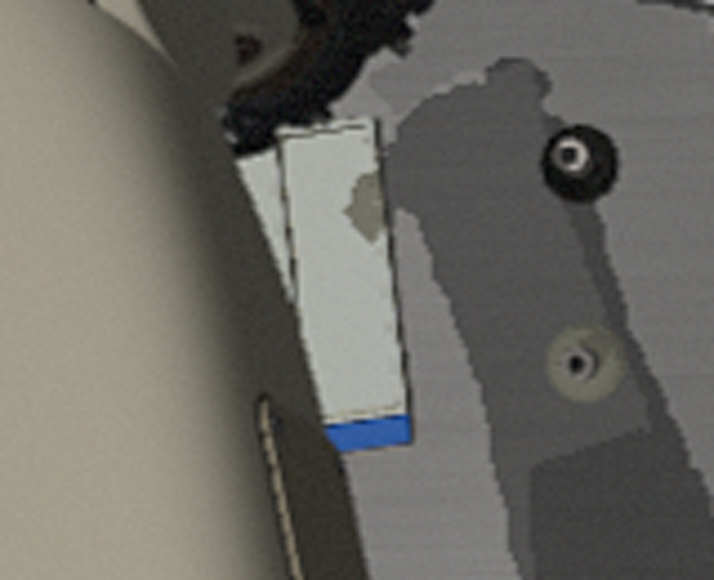

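>>> move_arm:
  series:
    - [[1.2,-3,0,0,0,8.5,0.5],[1.2,-3.5,0,0,0,8.5,0.5],[1.2,-3.5,-1,0,0,8.5,0.5],[1.2,-3,-2,0,0,7,0.5],[0.3,-0.5,-1,0,0,1,0.5]]

```text
clock: 11.5
eef_pos: [0.6829, 0.0451, 0.0899]
tool_rot: [-0.608, 0.794, -0.0, 0.014]
ft_force: [-0.4, 0.0, 0.2]
grip_width: 0.0431
```

```bash
python3 snap.py s6 side 200 110 440 290; python3 snap.py t7 top 150 100 390 290; cat > jaw.py <<'E'
from h import *
from scipy.spatial.transform import Rotation as R
o=bot.get_obs(); M=R.from_quat(o['tool_rot']).as_matrix()
print(np.round(o['eef_pos']*100,2),'jaw',round(np.degrees(np.arctan2(M[1,1],M[0,1])),2),'fix rx,ry',np.round(np.degrees([-M[1,2],M[0,2]]),2),'q6',o['joint_pos'].round(2),o['clock'])
E
python3 jaw.py
```

```text
scale 3.22 [0.6825 0.0455 0.0887] 11.55
scale 3.05 [0.682  0.0473 0.0895] 11.6
[68.2   4.73  8.95] jaw 164.81 fix rx,ry [-0.98  1.17] q6 [ 0.06  0.67  0.3   1.18  0.02 -1.24] 11.6
```

View pics/s6.png

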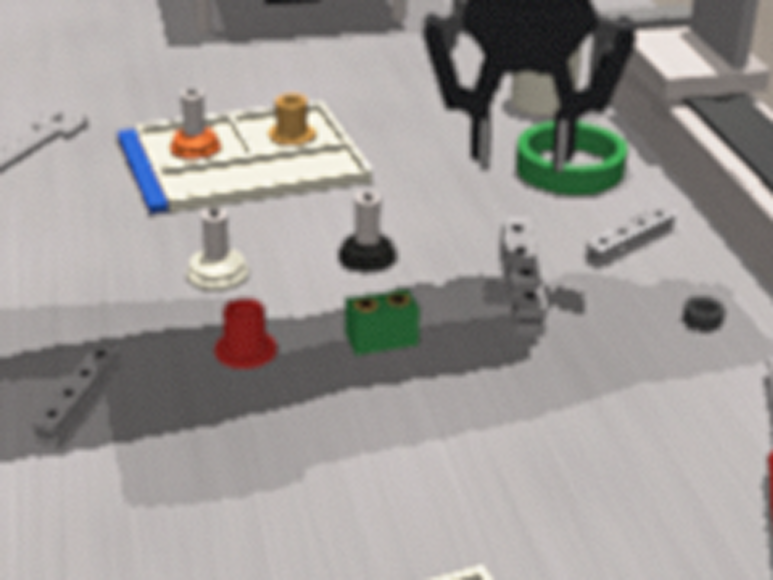

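View pics/t7.png

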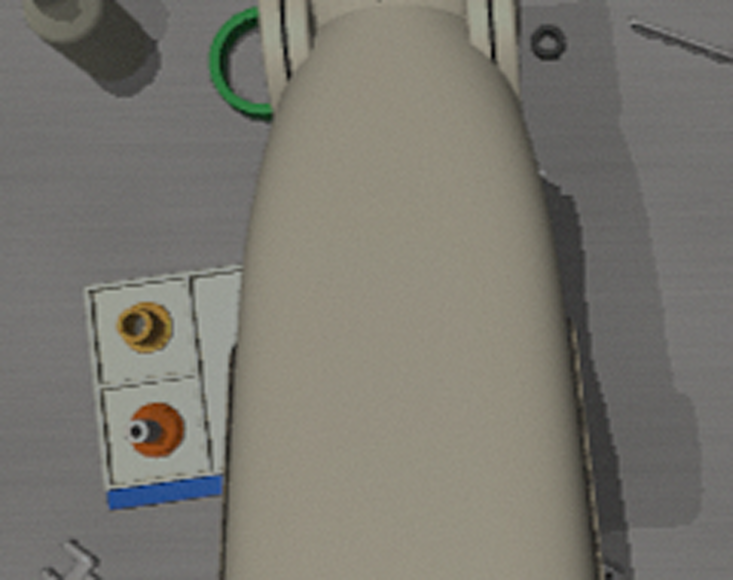

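>>> move_arm:
  series:
    - [[0.4,-1.2,-1,-1,1.1,3,0.5],[0,0,-2.5,0,0,0,0.5],[0,0,-1.5,0,0,0,0.5],[0,0,0,0,0,0,0.5],[0,0,0,0,0,0,0.5]]

```text
clock: 12.1
eef_pos: [0.6875, 0.0398, 0.0444]
tool_rot: [-0.629, 0.777, -0.002, 0.003]
ft_force: [-0.5, 0.0, -0.4]
grip_width: 0.0425
```

```bash
python3 jaw.py
```

```text
[68.75  3.98  4.44] jaw 167.95 fix rx,ry [-0.08  0.38] q6 [ 0.06  0.73  0.29  1.12  0.   -1.3 ] 12.1
```

>>> move_arm:
  series:
    - [[0,-0.5,-1.8,0,0.3,0,0.5],[0,0,-1.6,0,0,0,0.5],[-0.1,0,-0.3,0,0,0,0.5],[0,0,0,0,0,0,0.5],[0,0,0,0,0,0,0.5]]

```text
clock: 12.6
eef_pos: [0.6882, 0.0356, 0.0087]
tool_rot: [-0.629, 0.777, -0.001, 0.003]
ft_force: [-0.5, -0.4, 0.7]
grip_width: 0.0426
```

```bash
python3 snap.py s7 side 300 130 420 220; python3 jaw.py
```

```text
scale 6.44 [0.6884 0.0356 0.0089] 12.65
[68.84  3.56  0.89] jaw 168.02 fix rx,ry [-0.08  0.39] q6 [ 0.05  0.76  0.25  1.06  0.   -1.31] 12.65
```

View pics/s7.png

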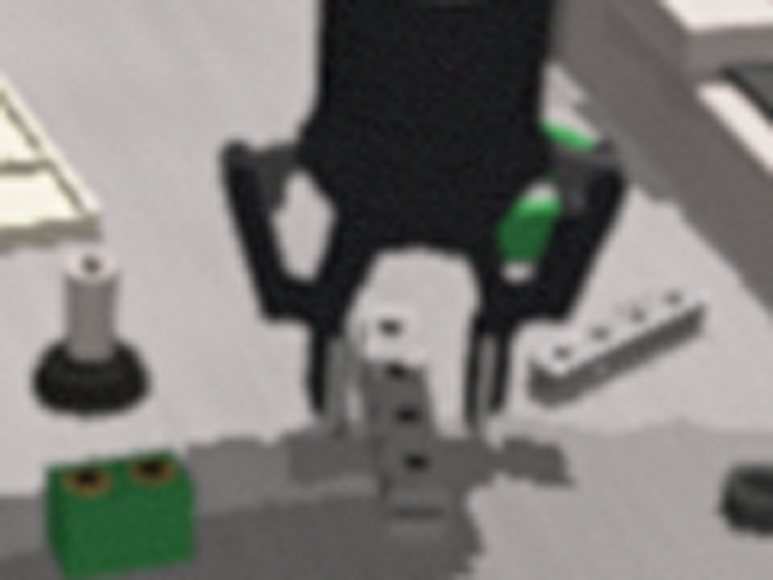

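>>> move_arm:
  series:
    - [[-0.3,0,-0.3,0,0.3,0,0.5],[0,0,-0.1,0,0,0,0],[0,0,0,0,0,0,0],[0,0,0,0,0,0,0],[0,0,0,0,0,0,0]]

```text
clock: 13.15
eef_pos: [0.6864, 0.0355, 0.0066]
tool_rot: [-0.629, 0.777, -0.001, 0.002]
ft_force: [0.0, -0.7, -0.7]
grip_width: 0.0182
```

```bash
python3 snap.py s8 side 300 130 420 220; python3 jaw.py
```

```text
scale 6.44 [0.6864 0.0355 0.0066] 13.2
[68.64  3.55  0.66] jaw 168.01 fix rx,ry [-0.08  0.24] q6 [ 0.05  0.76  0.25  1.05  0.   -1.31] 13.2
```

View pics/s8.png

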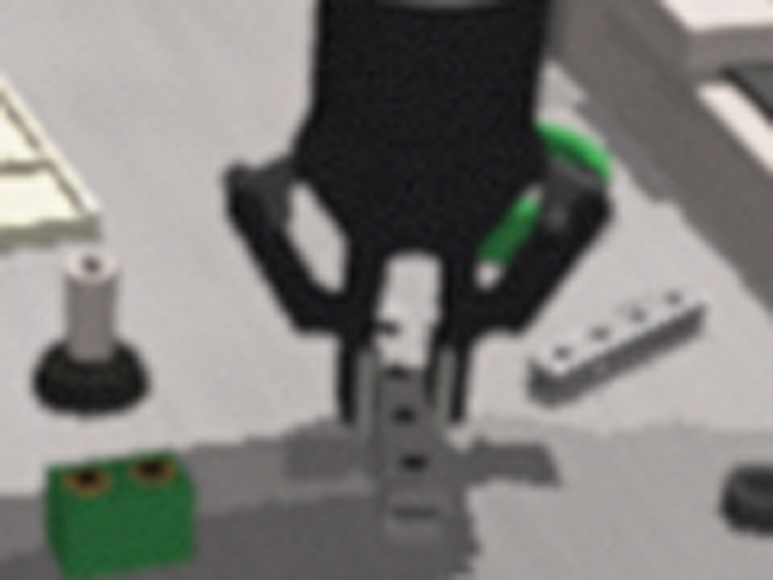

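>>> move_arm:
  series:
    - [[0,0,2,0,0,0,0],[0,0,4,0,0,0,0],[0,0,3.5,0,0,0,0],[-0.5,1,1,0,0,-4,0],[-1.5,2,0,0,0,-8.5,0]]

```text
clock: 13.7
eef_pos: [0.6634, 0.0631, 0.1101]
tool_rot: [-0.537, 0.843, 0.002, -0.001]
ft_force: [0.1, 0.8, -2.8]
grip_width: 0.0188
```

>>> move_arm:
  series:
    - [[-1.5,2,0,0,0,-8.5,0],[-1.5,2,0,0,0,-8.5,0],[-1.5,2,0,0,0,-8.5,0],[-1.5,2,0,0,0,-8.5,0],[-1.5,2,0,0,0,-8.5,0]]

```text
clock: 14.2
eef_pos: [0.5849, 0.1653, 0.1095]
tool_rot: [-0.192, 0.981, 0.002, -0.001]
ft_force: [-0.0, 0.9, -1.6]
grip_width: 0.0182
```

```bash
python3 jaw.py;python3 snap.py s9 side 200 110 440 290
```

```text
[58.49 16.53 10.95] jaw 112.1 fix rx,ry [-0.25 -0.14] q6 [ 0.27  0.53  0.1   1.15  0.   -0.11] 14.2
scale 3.22 [0.5819 0.1688 0.1093] 14.25
```

View pics/s9.png

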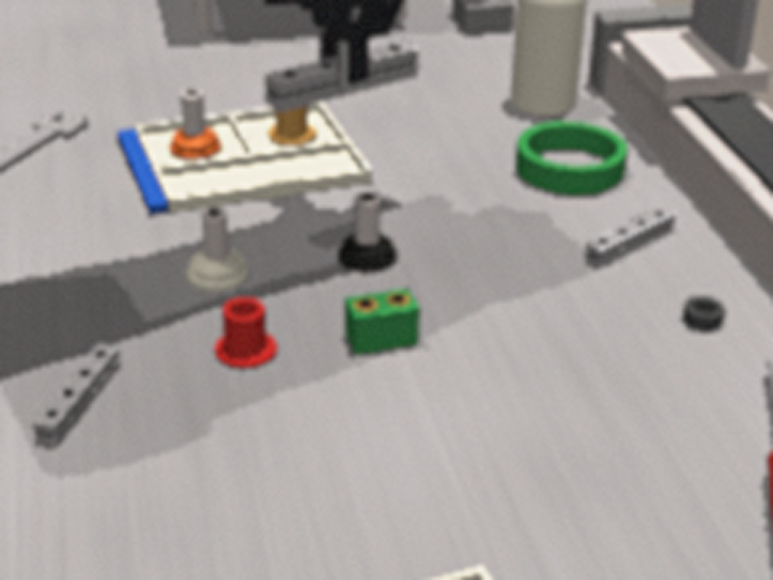

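```bash
python3 jaw.py
```

```text
[58.19 16.88 10.93] jaw 112.04 fix rx,ry [-0.4  -0.34] q6 [ 0.28  0.52  0.1   1.15  0.01 -0.11] 14.25
```

>>> move_arm:
  series:
    - [[-1.5,2,0,-0.3,-0.3,-7,0],[-1.5,2,0,0,0,-6,0],[-1.2,1.2,-1,0,0,-1.5,0],[-0.2,0.2,-2,0,0,0,0],[0,0,-1,0,0,0,0]]

```text
clock: 14.75
eef_pos: [0.535, 0.2264, 0.069]
tool_rot: [-0.063, 0.998, 0.001, 0.001]
ft_force: [-0.1, 0.3, -2.8]
grip_width: 0.0183
```

```bash
python3 jaw.py
```

```text
[53.5  22.64  6.9 ] jaw 97.28 fix rx,ry [-0.14  0.07] q6 [ 0.4   0.51 -0.04  1.02  0.    0.27] 14.75
```

>>> move_arm:
  series:
    - [[-0.2,0,-1.5,0,0,-0.5,0],[0,0,-1.5,0,0,0,0],[0,0,-0.7,0,0,0,0],[0,0,0,0,0,0,0],[0,0,0,0,0,0,0]]

```text
clock: 15.25
eef_pos: [0.5326, 0.2246, 0.0288]
tool_rot: [-0.059, 0.998, 0.0, -0.001]
ft_force: [0.1, 0.4, -3.1]
grip_width: 0.0185
```

```bash
python3 jaw.py;python3 snap.py s10 side 220 120 340 210;python3 snap.py t10 top 150 160 310 290
```

```text
[53.26 22.46  2.88] jaw 96.81 fix rx,ry [-0.02 -0.13] q6 [ 0.4   0.55 -0.08  0.94  0.    0.28] 15.25
scale 6.44 [0.5327 0.2246 0.0289] 15.3
scale 4.46 [0.5329 0.2248 0.0292] 15.35
```

View pics/s10.png

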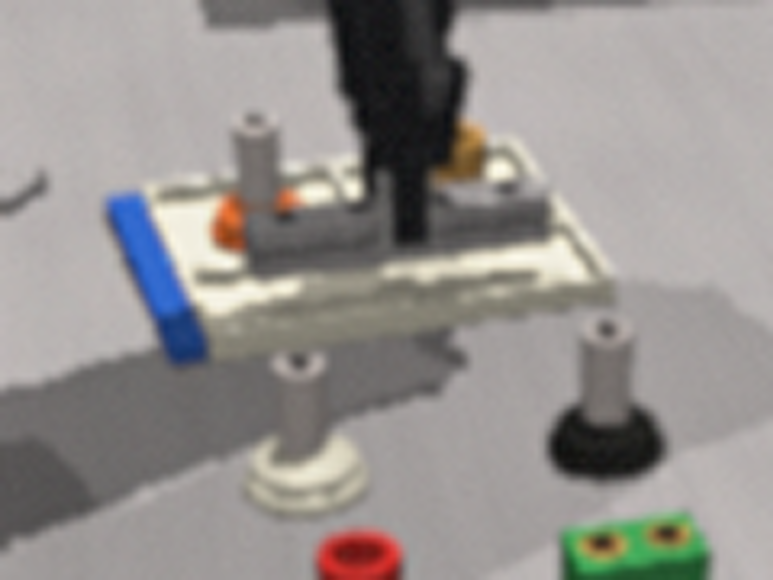

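View pics/t10.png

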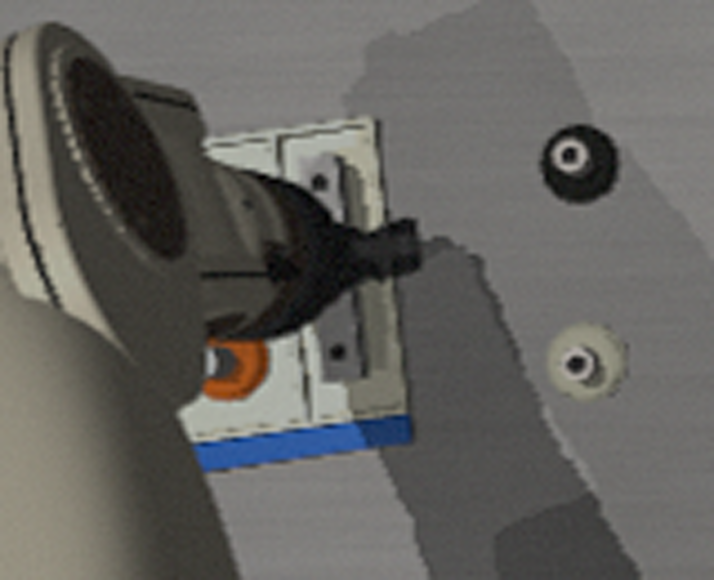

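>>> move_arm:
  series:
    - [[0,0.1,-0.8,0,0,0,0],[0,0,-0.6,0,0,0,0],[0,0,-0.2,0,0,0,0],[0,0,0,0,0,0,0],[0,0,0,0,0,0,0]]

```text
clock: 15.85
eef_pos: [0.5342, 0.2263, 0.0136]
tool_rot: [-0.059, 0.998, 0.001, 0.001]
ft_force: [-0.2, 0.8, -2.1]
grip_width: 0.0184
```

```bash
python3 jaw.py;python3 snap.py s11 side 220 120 340 210
```

```text
[53.42 22.63  1.36] jaw 96.81 fix rx,ry [-0.12  0.09] q6 [ 0.4   0.57 -0.1   0.9   0.    0.28] 15.85
scale 6.44 [0.5342 0.2263 0.0136] 15.9
```

View pics/s11.png

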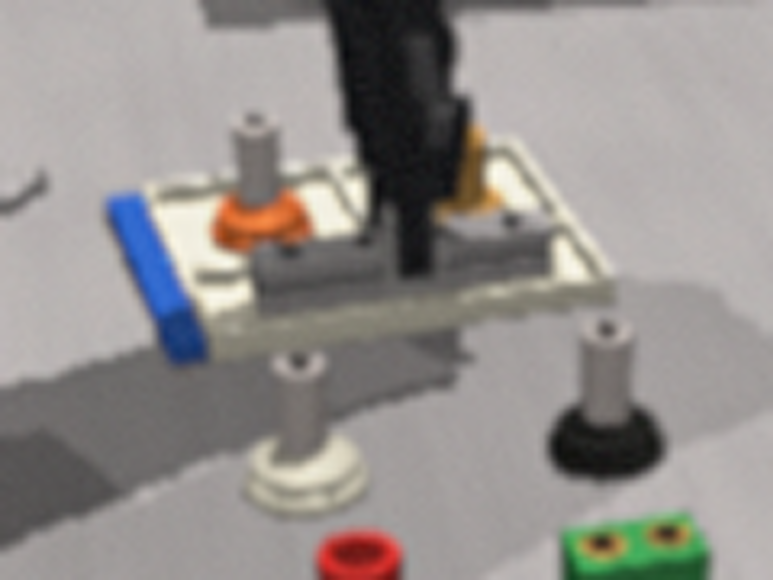

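>>> move_arm:
  series:
    - [[0,0,-0.2,0,0,0,0],[0,0,0,0,0,0,0.34],[0,0,0,0,0,0,0.34],[0,0,1,0,0,0,0.36],[0,0,4,0,0,0,0.4]]

```text
clock: 16.4
eef_pos: [0.5312, 0.2251, 0.0592]
tool_rot: [-0.059, 0.998, -0.0, -0.003]
ft_force: [0.1, 0.1, 0.5]
grip_width: 0.0339
```

```bash
python3 jaw.py;python3 snap.py s12 side 220 120 340 210
```

```text
[53.12 22.51  5.92] jaw 96.81 fix rx,ry [ 0.07 -0.35] q6 [ 0.4   0.52 -0.05  1.01  0.    0.28] 16.4
scale 6.44 [0.5367 0.2274 0.0688] 16.45
```

View pics/s12.png

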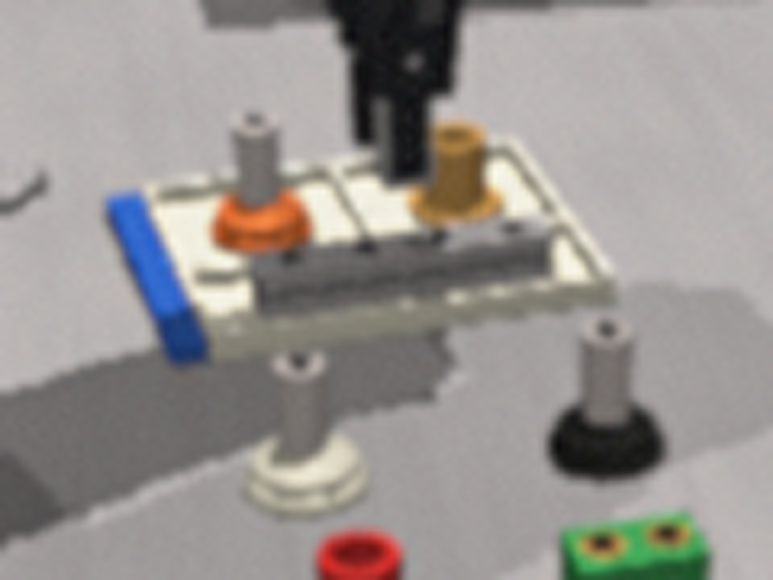

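>>> move_arm:
  series:
    - [[1,-2.5,2,0,0,0,0.5],[1.5,-4,0.5,0,0,0,0.55],[1.5,-4,0,0,0,0,0.55],[0.8,-2,0,0,0,0,0.55],[0.1,0,0,0,0,0,0.55]]

```text
clock: 16.95
eef_pos: [0.5931, 0.1014, 0.1066]
tool_rot: [-0.062, 0.998, 0.004, 0.014]
ft_force: [-0.0, -0.4, -0.2]
grip_width: 0.047
```

```bash
python3 jaw.py
```

```text
[59.31 10.14 10.66] jaw 97.1 fix rx,ry [-0.54  1.6 ] q6 [0.17 0.49 0.04 1.09 0.   0.04] 16.95
```

>>> move_arm:
  series:
    - [[-0.5,-0.6,-2,-0.5,1.4,0,0.55],[0,-0.1,-3,0,0,0,0.55],[0,0,-1.5,0,0,0,0.55],[0,0,0,0,0,0,0.55],[0,0,0,0,0,0,0.55]]

```text
clock: 17.45
eef_pos: [0.5869, 0.0965, 0.0398]
tool_rot: [-0.063, 0.998, 0.001, 0.001]
ft_force: [0.4, -0.5, -0.2]
grip_width: 0.0467
```

```bash
python3 jaw.py
```

```text
[58.69  9.65  3.98] jaw 97.24 fix rx,ry [-0.08  0.15] q6 [ 0.16  0.57 -0.03  0.97  0.    0.04] 17.45
```

>>> move_arm:
  series:
    - [[0.1,-0.1,-1.2,0,0,0,0.55],[0,0,-0.4,0,0,0,0.55],[0,0,0,0,0,0,0.55],[0,0,0,0,0,0,0],[0,0,0,0,0,0,0]]

```text
clock: 17.95
eef_pos: [0.5889, 0.0971, 0.0243]
tool_rot: [-0.064, 0.998, 0.001, 0.003]
ft_force: [0.5, 0.5, 1.0]
grip_width: 0.0188
```

```bash
python3 jaw.py;python3 snap.py s13 side 260 140 380 230
```

```text
[58.89  9.71  2.43] jaw 97.37 fix rx,ry [-0.1   0.29] q6 [ 0.16  0.59 -0.04  0.94  0.    0.03] 17.95
scale 6.44 [0.5891 0.0971 0.0245] 18.0
```

View pics/s13.png

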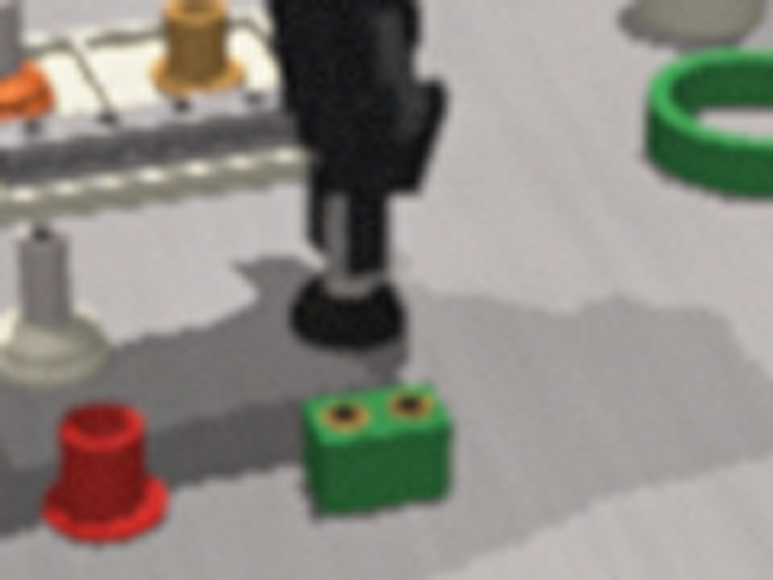

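>>> move_arm:
  series:
    - [[0,0,0,0,0,0,0],[0,0,3,0,0,0,0],[0,0,4,0,0,0,0],[0,-1,2.5,0,0,0,0],[-0.3,-4,0,0,0,0,0]]

```text
clock: 18.5
eef_pos: [0.5848, 0.0497, 0.1217]
tool_rot: [-0.068, 0.998, 0.001, 0.002]
ft_force: [1.0, -0.6, -0.4]
grip_width: 0.0161
```

>>> move_arm:
  series:
    - [[-0.6,-5,0,0,0,0,0],[-0.6,-5,0,0,0,0,0],[-0.6,-5,0,0,0,0,0],[-0.6,-5,0,0,0,0,0],[-0.6,-5,0,0,0,0,0]]

```text
clock: 19.0
eef_pos: [0.556, -0.2007, 0.1255]
tool_rot: [-0.071, 0.997, 0.001, 0.006]
ft_force: [2.3, -0.4, -1.3]
grip_width: 0.0162
```

```bash
python3 jaw.py;python3 snap.py s14 side 200 120 400 270
```

```text
[ 55.6  -20.07  12.55] jaw 98.19 fix rx,ry [-0.11  0.68] q6 [-0.35  0.47  0.06  1.15  0.01 -0.49] 19.0
scale 3.87 [ 0.5548 -0.2093  0.1256] 19.05
```

View pics/s14.png

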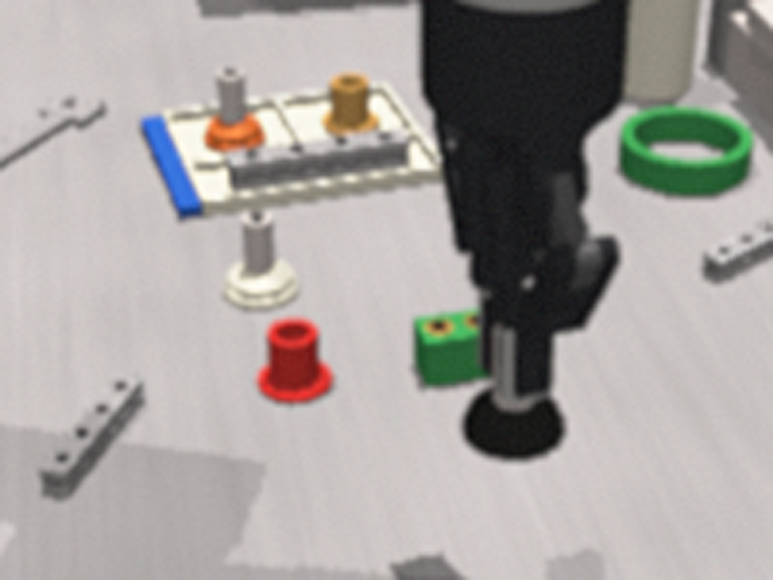

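Held upright. Remaining: dx −0.9, dy −7.7.

>>> move_arm:
  series:
    - [[-0.4,-4,-1,0,0.6,1,0],[-0.4,-3,-2.5,0,0,0,0],[-0.1,-0.3,-3,0,0,0,0],[0,0,-1,0,0,0,0],[0,0,0,0,0,0,0]]

```text
clock: 19.55
eef_pos: [0.5453, -0.2884, 0.051]
tool_rot: [-0.072, 0.997, -0.004, 0.003]
ft_force: [-0.4, 0.3, -0.3]
grip_width: 0.0158
```

```bash
python3 jaw.py;python3 snap.py s15 side 220 240 400 375;python3 snap.py t15 top 360 160 520 290
```

```text
[ 54.53 -28.84   5.1 ] jaw 98.23 fix rx,ry [0.41 0.35] q6 [-0.48  0.59  0.05  1.02 -0.   -0.63] 19.55
scale 4.3 [ 0.5455 -0.2882  0.0517] 19.6
scale 4.46 [ 0.5464 -0.2882  0.0527] 19.65
```

View pics/s15.png

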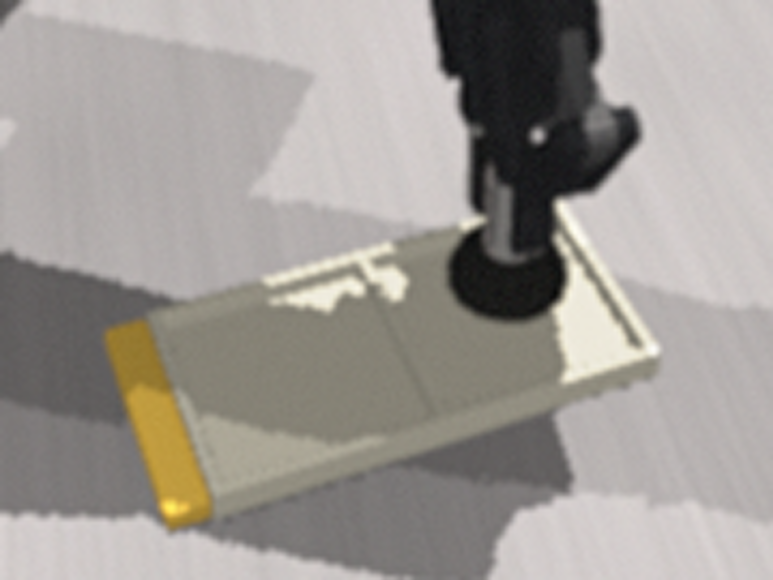

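View pics/t15.png

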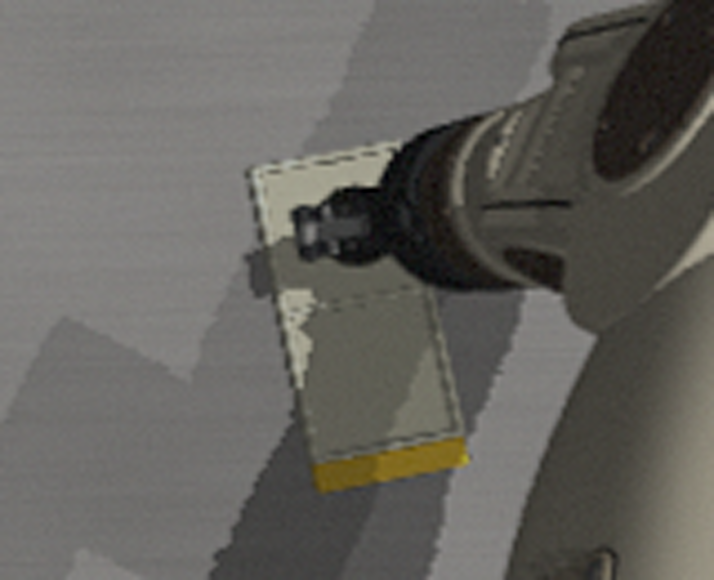

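>>> move_arm:
  series:
    - [[0,0,-1.2,0.4,0.3,0,0],[0,0,-0.9,0,0,0,0],[0,0,-0.2,0,0,0,0],[0,0,0,0,0,0,0],[0,0,0,0,0,0,0]]

```text
clock: 20.15
eef_pos: [0.5502, -0.2863, 0.0321]
tool_rot: [-0.075, 0.997, -0.002, 0.004]
ft_force: [-0.7, 1.0, -0.9]
grip_width: 0.0164
```

```bash
python3 jaw.py
```

```text
[ 55.02 -28.63   3.21] jaw 98.59 fix rx,ry [0.2  0.51] q6 [-0.48  0.61  0.04  0.98  0.   -0.63] 20.15
```

>>> move_arm:
  series:
    - [[-0.4,0,-0.3,0.2,0.5,0,0],[0,0,-0.1,0,0,0,0],[0,0,0,0,0,0,0],[0,0,0,0,0,0,0.38],[0,0,0,0,0,0,0.38]]

```text
clock: 20.65
eef_pos: [0.5465, -0.2867, 0.029]
tool_rot: [-0.075, 0.997, -0.0, 0.001]
ft_force: [-0.7, -0.3, -0.2]
grip_width: 0.0326
```

>>> move_arm:
  series:
    - [[0,0,0.5,0,0,0,0.4],[0,0,2.5,0,0,0,0.4],[0,0,4,0,0,0,0.4],[0,1,2,0,0,0,0.5],[0.1,4,0,0,0,-1,0.6]]

```text
clock: 21.15
eef_pos: [0.5469, -0.2397, 0.1228]
tool_rot: [-0.063, 0.998, -0.001, 0.001]
ft_force: [1.0, 0.8, -0.0]
grip_width: 0.0511
```

```bash
python3 jaw.py;python3 snap.py s16 side 220 240 400 375
```

```text
[ 54.69 -23.97  12.28] jaw 97.17 fix rx,ry [0.1  0.12] q6 [-0.41  0.49  0.09  1.16 -0.   -0.54] 21.15
scale 4.3 [ 0.5462 -0.2315  0.1219] 21.2
```

View pics/s16.png

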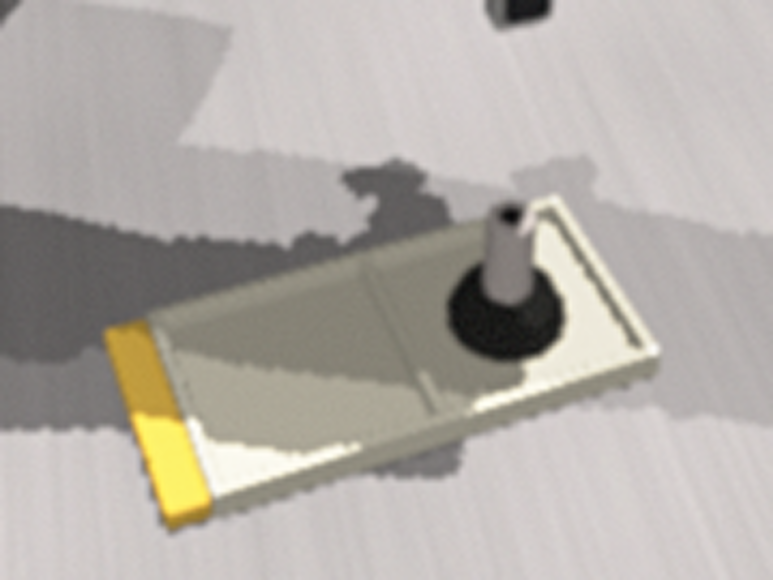

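>>> move_arm:
  series:
    - [[0.6,5,0,0,0,-2,0.6],[0.7,5,0,0,0,-1,0.6],[0.7,5,-0.5,0,0,0,0.6],[0.7,4,-1,0,0,0,0.6],[0.3,1,-1,0,0,0,0.6]]

```text
clock: 21.7
eef_pos: [0.5781, -0.0324, 0.102]
tool_rot: [-0.037, 0.999, 0.001, 0.006]
ft_force: [-0.2, 0.3, -0.8]
grip_width: 0.0513
```

```bash
python3 jaw.py
```

```text
[57.81 -3.24 10.2 ] jaw 94.27 fix rx,ry [-0.18  0.64] q6 [-0.06  0.47 -0.01  1.08  0.   -0.13] 21.7
```

>>> move_arm:
  series:
    - [[-0.1,1.7,-1.5,0,0.5,0,0.6],[-0.1,0.2,-2.5,0,0,0,0.6],[0,0,-1.5,0,0,0,0.6],[0,0,0,0,0,0,0.6],[0,0,0,0,0,0,0.6]]

```text
clock: 22.2
eef_pos: [0.5764, -0.0113, 0.0455]
tool_rot: [-0.04, 0.999, 0.001, 0.001]
ft_force: [1.1, -0.5, 0.2]
grip_width: 0.0513
```

```bash
python3 jaw.py;python3 snap.py s17 side 260 140 380 230
```

```text
[57.64 -1.13  4.55] jaw 94.57 fix rx,ry [-0.1   0.15] q6 [-0.02  0.53 -0.08  0.96  0.   -0.1 ] 22.2
scale 6.44 [ 0.5764 -0.0114  0.0456] 22.25
```

View pics/s17.png

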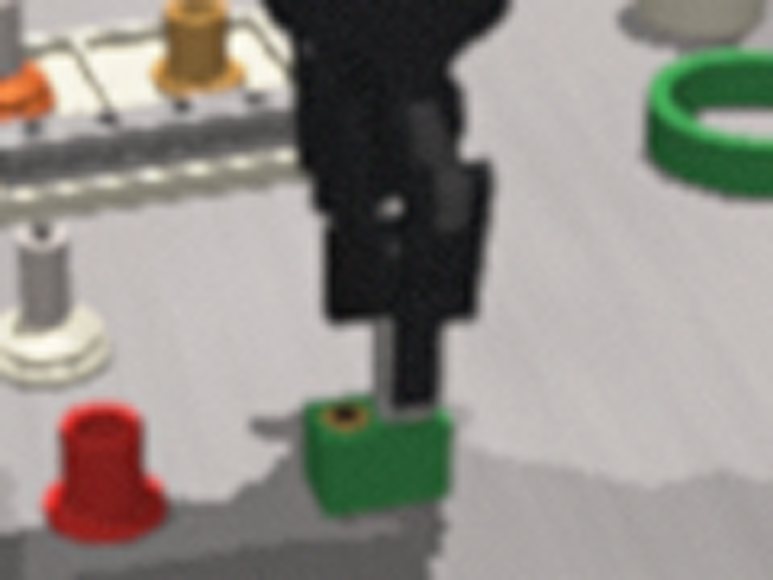

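>>> move_arm:
  series:
    - [[0,0,-1.8,0,0,0,0.6],[0,0,-1.6,0,0,0,0.6],[-0.1,0,-0.5,0,0,0,0.6],[0,0,0,0,0,0,0],[0,0,0,0,0,0,0]]

```text
clock: 22.75
eef_pos: [0.58, -0.0137, 0.012]
tool_rot: [-0.038, 0.999, 0.001, 0.007]
ft_force: [1.3, 0.4, 0.2]
grip_width: 0.0245
```

>>> move_arm:
  series:
    - [[0,0,0,0,0,0,0],[0,0,0,0,0,0,0],[0,0,0,0,0,0,0],[0,0,3,0,0,0,0],[0,0,4,0,0,0,0]]

```text
clock: 23.25
eef_pos: [0.5757, -0.0141, 0.0793]
tool_rot: [-0.038, 0.999, 0.001, 0.001]
ft_force: [1.9, 0.8, -1.0]
grip_width: 0.0247
```

```bash
python3 jaw.py;python3 snap.py s18 side 260 120 380 210
```

```text
[57.57 -1.41  7.93] jaw 94.35 fix rx,ry [-0.06  0.14] q6 [-0.03  0.49 -0.04  1.04  0.   -0.1 ] 23.25
scale 6.44 [ 0.5801 -0.0142  0.0873] 23.3
```

View pics/s18.png

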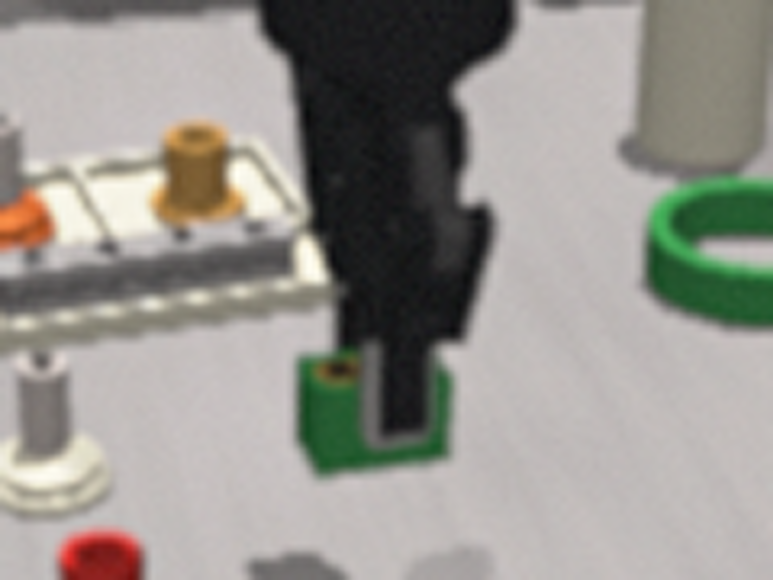

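>>> move_arm:
  series:
    - [[-1,-2.5,1.5,0,0,2,0],[-1.9,-4.8,0,0,0,2,0],[-1.9,-4.8,0,0,0,1,0],[-1.9,-4.8,0,0,0,0,0],[-1.9,-4.8,0,0,0,0,0]]

```text
clock: 23.8
eef_pos: [0.5001, -0.2268, 0.1082]
tool_rot: [-0.091, 0.996, -0.001, 0.014]
ft_force: [1.5, 0.2, -0.9]
grip_width: 0.0243
```

```bash
python3 jaw.py
```

```text
[ 50.01 -22.68  10.82] jaw 100.44 fix rx,ry [-0.04  1.66] q6 [-0.43  0.4  -0.1   1.04  0.01 -0.61] 23.8
```

>>> move_arm:
  series:
    - [[-1.7,-4,-1,0,1.2,-0.8,0],[-1,-2.4,-2,0,0.3,0,0],[-0.3,-0.5,-2.5,0,0,0,0],[0,0,-1,0,0,0,0],[0,0,0,0,0,0,0]]

```text
clock: 24.3
eef_pos: [0.4667, -0.3065, 0.0436]
tool_rot: [-0.078, 0.997, -0.003, 0.003]
ft_force: [0.1, 0.5, -1.4]
grip_width: 0.0248
```

```bash
python3 jaw.py;python3 snap.py s19 side 220 240 400 375;python3 snap.py t19 top 360 160 520 290
```

```text
[ 46.67 -30.65   4.36] jaw 98.95 fix rx,ry [0.29 0.41] q6 [-0.58  0.5  -0.14  0.93 -0.   -0.74] 24.3
scale 4.3 [ 0.467  -0.3064  0.0443] 24.35
scale 4.46 [ 0.4678 -0.3064  0.0451] 24.4
```

View pics/s19.png

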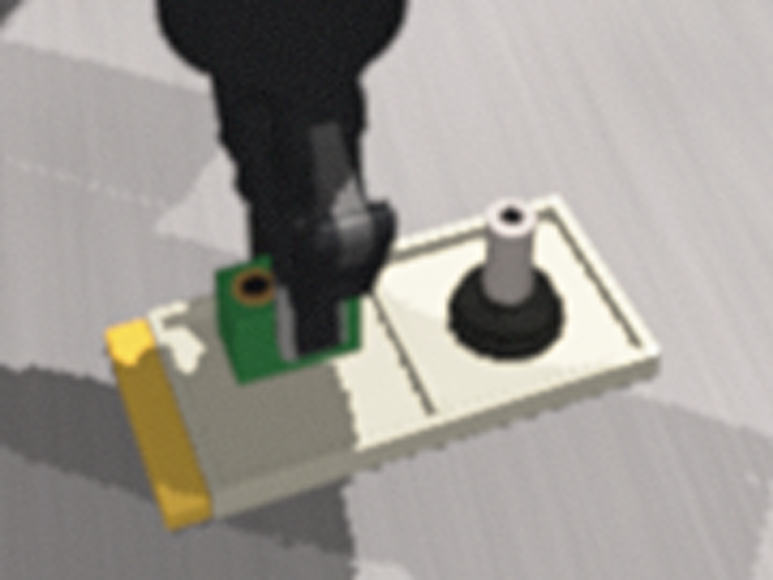

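View pics/t19.png

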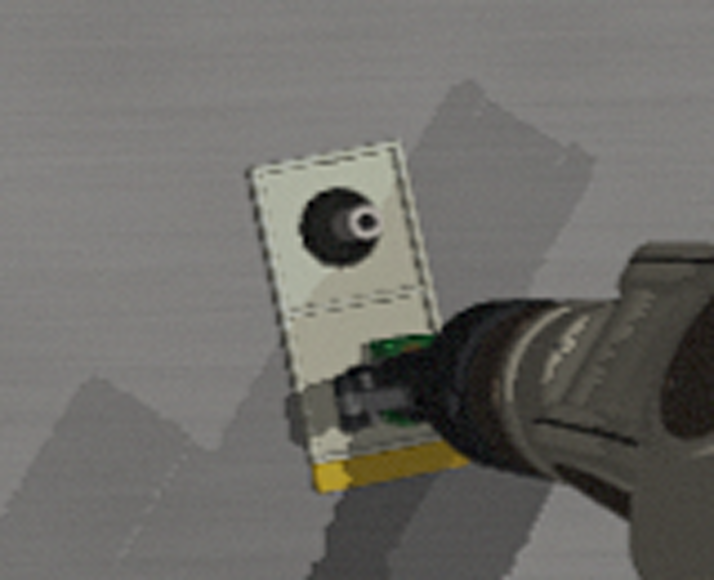

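>>> move_arm:
  series:
    - [[0.1,0.6,-1.2,0.3,0.4,0.4,0],[0,0,-1,0,0,0,0],[-0.1,0,-0.5,0,0,0,0],[0,0,0,0,0,0,0],[0,0,0,0,0,0,0]]

```text
clock: 24.9
eef_pos: [0.4715, -0.2978, 0.0187]
tool_rot: [-0.086, 0.996, -0.002, 0.003]
ft_force: [-0.2, -0.5, -1.0]
grip_width: 0.0243
```

```bash
python3 jaw.py
```

```text
[ 47.15 -29.78   1.87] jaw 99.81 fix rx,ry [0.17 0.35] q6 [-0.56  0.53 -0.16  0.87  0.   -0.73] 24.9
```

>>> move_arm:
  series:
    - [[-0.3,-0.1,-0.2,0.1,0.3,0,0],[0,0,0,0,0,0,0],[0,0,0,0,0,0,0.4],[0,0,0,0,0,0,0.4],[0,0,1,0,0,0,0.4]]

```text
clock: 25.4
eef_pos: [0.468, -0.2991, 0.027]
tool_rot: [-0.085, 0.996, -0.001, 0.0]
ft_force: [-0.1, -0.2, -0.4]
grip_width: 0.0339
```

>>> move_arm:
  series:
    - [[0,0,3,0,0,0,0.4],[0,0,5,0,0,0,0.4],[-2,2,4,0,0,0,0.4],[-4,3,2,0,0,0,0.4],[-4,3,0,0,0,0,0.4]]

```text
clock: 25.9
eef_pos: [0.3727, -0.2225, 0.1751]
tool_rot: [-0.084, 0.996, -0.004, 0.005]
ft_force: [0.7, -0.4, 0.3]
grip_width: 0.034
```

>>> move_arm:
  series:
    - [[-3,2,0,0,0,0,0.4],[0,0,0,0,0,0,0.4],[0,0,0,0,0,0,0.4],[0,0,0,0,0,0,0.4],[0,0,0,0,0,0,0.4]]

```text
clock: 26.4
eef_pos: [0.3398, -0.2003, 0.1806]
tool_rot: [-0.085, 0.996, -0.006, 0.008]
ft_force: [0.6, 0.6, 0.4]
grip_width: 0.0347
```

```bash
python3 jaw.py;python3 snap.py s20 side 180 100 440 375;python3 snap.py t20 top 160 80 500 300
```

```text
[ 33.98 -20.03  18.06] jaw 99.71 fix rx,ry [0.62 0.99] q6 [-0.53  0.05 -0.36  1.14 -0.   -0.7 ] 26.4
scale 2.11 [ 0.3399 -0.2004  0.1805] 26.45
scale 2.29 [ 0.3396 -0.2002  0.1802] 26.5
```

View pics/s20.png

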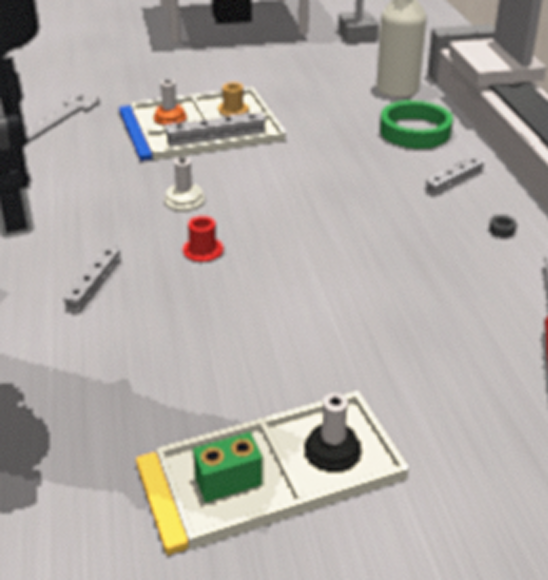

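View pics/t20.png

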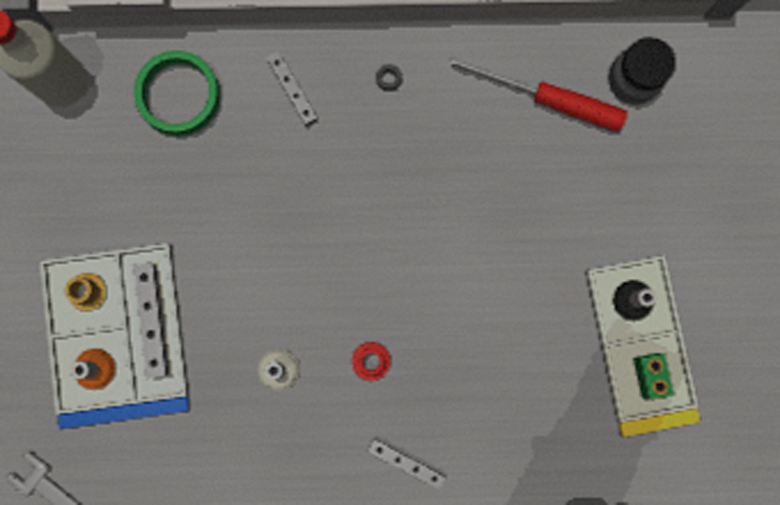

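```bash
python3 - <<'E'
from h import *
z=np.load('t20.npz'); w=cloud('top',z['d'])
for n,c,lo,r in [('white',(.479,.093),.045,.03),('red',(.486,-.005),.029,.03),('orange',(.484,.29),.048,.03),('brass',(.563,.299),.032,.03),('black',(.545,-.287),.048,.03),('block',(.466,-.299),.025,.035),('rail',(.532,.227),.020,.064)]:
    q=w[(np.hypot(w[...,0]-c[0],w[...,1]-c[1])<r)&(w[...,2]>lo)&(w[...,2]<.07)]
    if n=='rail': q=q[np.abs((q[:,:2]-c)@[-.118,.993])<.022]
    A=np.c_[q[:,:2]-q[:,:2].mean(0),np.ones(len(q))]; s=np.linalg.lstsq(A,q[:,2],rcond=None)[0]
    print(n,len(q),np.round(q.mean(0)*1000,1),'tilt deg',np.round(np.degrees(s[:2]),1))
bot.job_done()
E
```

```text
white 48 [478.9  92.8  49.4] tilt deg [3.1 3.5]
red 61 [485.6  -5.3  33.2] tilt deg [0.6 0. ]
orange 50 [483.6 287.5  53.2] tilt deg [2.1 4.3]
brass 73 [565.2 295.7  36.8] tilt deg [0.1 1.1]
black 50 [ 545.1 -286.1   52.6] tilt deg [ 0.5 -4.1]
block 225 [ 465.1 -298.7   33.2] tilt deg [-0.6 -3.6]
rail 438 [532.8 225.1  25.3] tilt deg [-0.1  1.9]
the job is handed in; nothing more can be done
```

Both kits are made up and the job is handed in, at about 26.5 s on the robot's clock out of the 112 s allowed.

- **Blue tray:** the orange cup is in the square compartment nearer the tab, the brass bushing is in the other square one, and the 120 mm rail lies in the long compartment. The two other rails measured about 84 mm, so I left them.
- **Yellow tray:** the black cup is in the far compartment and the green block in the one nearer the tab.
- **Order:** I placed them in the order you listed them.

**Last checks:**
- Pictures from both cameras show every part upright or flat inside its compartment, with the gripper well clear of everything.
- Top heights fit parts sitting on the 4 mm tray floor: cups about 53 mm, bushing 37 mm, block 33 mm, rail 25 mm.
- The white cup and red bushing measure within 0.3 mm of where they started.
- The tilt fits read up to 4° on the cups and the block. The untouched white cup also reads about 3.5°, and the pictures show no lean, so I take this as depth noise.
- The two cameras disagreed by about 2 mm in position. I used the average, which is well inside the compartment clearances.

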